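# Change the fruit sizing machine over to the largest size

## Task

Change the sizing machine over to the largest fruit: draw the largest sizing board up out of the slanting wire rack by its top edge and stand it fully home in the machine's leaning frame, set down rather than dropped. Turn the machine's dial to the fourth of its five click positions, counted clockwise. Leave the other two boards in the rack and everything else where it is.

Things in the scene. Friction and masses are not known exactly. Their poses are not given: they have to be found in the camera images.
- large_board_mid (a point): White plastic sizing board, 8 mm thick, 160 wide, 210 tall, with a round 90 mm hole centred 95 mm above its lower edge. Point: the board's centre; z runs up along it, y across its width, x through it. It starts in one of the rack's slots, its top leaning 35 degrees to the robot's side. The tallest and widest, 0.2 kg; top edge 105 mm from this point, top 70 mm solid.
- large_board: The same large board; origin at the centre of its lower edge, same axes.
- medium_board_mid (a point): White plastic sizing board, 8 mm thick, 135 wide, 170 tall, with a round 70 mm hole centred 75 mm above its lower edge. Point: the board's centre; z runs up along it, y across its width, x through it. It starts in one of the rack's slots, its top leaning 35 degrees to the robot's side. To be left in the rack.
- small_board_mid (a point): White plastic sizing board, 8 mm thick, 110 wide, 150 tall, with a round 50 mm hole centred 60 mm above its lower edge. Point: the board's centre; z runs up along it, y across its width, x through it. It starts in one of the rack's slots, its top leaning 35 degrees to the robot's side. To be left in the rack.
- rack: Fixed wire rack; origin under the centre of its foot (200 x 190 mm), z up. Slots at x = -60, 0, 60 mm, floors 22 mm up, leaning 35 degrees (tops to -x), boards in any order. A slot is 13 mm wide between two wire hoops (80 mm wide in y): the one under the board reaches 121 mm up along it, the other 63 mm. A board is free once drawn up 125 mm along its z.
- sizing_frame: Machine's fixed leaning frame. Origin: centre of the board's lower edge when home, 55 mm up. z: up along the seated board (leaning 25 degrees, top to the machine's -x), y across, x out of its front. Ledge z = 0; two rails behind, faces at x = -4 mm, y = +-70, up to z = 120; front lip, inner face x = 14.5, 12 high; cheeks 20 high, inner faces y = +-100. A released board rests back on the rails.
- size_dial (a joint): The machine's dial (rad), grows clockwise seen from above. Five clicks at 0, 0.4, 0.8, 1.2, 1.6 (first to fifth, five black ticks); a spring ball (about 0.1 N m) pulls it to the nearest; end stops just beyond the first and fifth. Starts at the first or second.
- dial_grip (a point): Half-way up the dial's black grip bar, on its vertical axis, 104 mm above the table. Bar 44 long, 12 wide, 26 mm high, along this frame's x (+x end has the white pointer line); under it a 48 mm disc. Frame turns with the dial. It sits on a grey box 110 x 90 mm, top 77 mm up, beside the leaning frame on its +y side.
- machine: Fixed grey base plate of the sizing machine, 170 x 360 mm, 12 mm thick; origin on its underside, 10 mm to +y of the plate's centre, z up. The leaning frame is at (30, -75) mm and the dial at (-10, 115) mm in its axes.
- apple_a: Dark red wax apple in a pink net, bell-shaped, 67 mm wide, 66 mm high, origin at its underside; a bystander to leave alone.
- apple_b: Dark red wax apple in a pink net, bell-shaped, 67 mm wide, 66 mm high, origin at its underside; a bystander to leave alone.
- apple_c: Dark red wax apple in a pink net, bell-shaped, 67 mm wide, 66 mm high, origin at its underside; a bystander to leave alone.
- tape_roll: Cardboard tape roll, 84 mm outside, 30 mm high, lying flat; a bystander to leave alone.
- marker: Black marker pen, 15 mm thick, about 120 mm long, lying; a bystander to leave alone.

How it is judged:
By the outcome, as a careful person would: the job done as asked, in the order asked, and still so for the second after the job is handed in, with the robot touching nothing.
It also fails if it takes over 51 s, if anything falls off the work surface, if the arm or the gripper's body presses on something with over 40 N, if the wrist force passes 120 N, or if a joint passes its speed limit or range.

## Robot

A 6-joint arm with a two-finger parallel gripper is mounted at the origin on the work surface. World frame = base frame: x ahead of the robot, y to its left, z up, the work surface at z = 0. Lengths are in m, angles in rad, forces in N, time in s.
With the tool pointing down it reaches from about 0.25 to 0.775 m from the base axis. Payload 4 kg.
Tool frame: the origin (TCP) lies at the centre of the arm's flange, where the gripper is bolted on; the fingertips stand 199 mm ahead of it and the grasp point (between the pads) lies 180 mm ahead of it (robot.tcp_to_tips is the z of the fingertips in the tool frame, in m); z points along the fingers, y is the line along which they close (so a half turn about z gives the same grasp; the last joint's range is limited). The gripper opens to 94 mm and grips with 3 to 60 N. Pads are 16 mm wide; open, the fingers measure 119 mm over their backs; the gripper's body (75 mm by 177 mm) begins 78 mm behind the grasp point.
Start: joints at [1.087, 0.087, 1.371, -0, 1.684, -0.103], TCP at [0.204, 0.511, 0.405] pointing down, gripper open.
Joint ranges: [-3.1, 3.1], [-0.76, 2.03], [0.27, 2.55], [-1.08, 4.22], [0.17, 2.65], [-2.57, 2.57]. Speed limits (rad/s): [2.79, 2.79, 3.14, 3.14, 3.14, 3.14].

## Interface

Orientations are given as [roll, pitch, yaw] about the fixed x, y, z axes, in that order (R = Rz(yaw) Ry(pitch) Rx(roll)).
In Python, from bench import robot gives the robot as it stands.
- The arm moves only by the tool play_rows, never from a script. Its arguments are lists of equal length, an entry for each row: "translation": the shift along the tool's x, y, z scaled (see below), a list of three; "twist": the turn, a rotation vector about the tool's x, y, z scaled (see below), a list of three; "gripper": the opening, from -1 (shut) to 1 (fully open). A call has 1 to 8 rows; each row shifts and turns the commanded pose from where the row before left it, along the tool's axes as they then stand; what a row does not reach is not made up. The controller multiplies each number of a shift by 0.04 m and each number of a turn by 0.1 rad. A row lasts 1/10 s, in which the tool goes at most 50 mm and 8.59 degrees, less where a joint would pass 70% of its speed; a pose out of reach is approached as far as the arm can. A call with a number of a shift or a turn outside -1 to 1 is refused whole. A call with a gripper value outside its range is refused whole. The fingers move at their own pace and stop on an object; the grip force is fixed at half the most. Time passes only in rows, so rows that do not move let the fingers close. It gives the time, the measured TCP pose, the force, the opening and the grip force at its end, in the units of the state.
- robot.get_obs(): the state, without advancing time (a new reading comes with each control period).
- robot.snapshot(name): name is "side" or "top" or "wrist"; returns the picture (384x512x3 uint8, red, green, blue); there is no depth.
- robot.camera_model(name): a dict with "camera_matrix" (3x3 intrinsics, pixels), "k1" (the pictures are not rectified: a ray, as slopes to the right and down, at radius r is drawn at 1 + k1 r^2 times it, then the intrinsics apply), "rvec" (rotation vector, rad) and "tvec" (3), from world to camera coordinates, as OpenCV has them. Camera axes: x right, y down, z forward; pixel columns grow to the right and rows downward; lengths in m; the calibration is good to about 2 mm. A picture is of the moment at which its call begins: read the wrist's pose just before it. camera_model takes no time and is no camera call; for the wrist camera it gives the pose at the moment of the call.
- robot.close_job(): hands the job in; it is judged then, once.
Trained networks look in the newest picture that a camera, given by its name, has taken for a name from the list of things; names that differ only in an ending like _2 or _b are one class to them, and where a whole thing is asked for, a point or a joint stands for the part that bears it (a point fixed in the world has none). Each returns a list of dicts, best first, with "score" (0 to 1); they miss things now and then, are a little off and sometimes report something else, mostly with a low value. They report only what shows in the picture. A call takes as long as a camera call.
- robot.recognise(name, camera): "centre" ([x, y, z] in m, in world coordinates, good to about 4 mm: the middle of the surface that is visible of it).
- robot.spot_point(name, camera): "centre" ([x, y, z] in m, in world coordinates, good to about 4 mm: a listed point, or the origin of a listed thing).
The state is a dict: "time": time; "joint_positions": joint angles; "qvel": joint speeds; "joint_torque": joint torques, N m; "tool_pos": TCP position; "ee_rot": TCP orientation; "wrist_force": force on the tool from outside, world axes, zero at the start; "wrist_torque": the same for the moment, N m; "width": finger opening in m; "finger_force": force on a finger pad.
Only numpy, scipy, OpenCV 4.12 (cv2) and the standard library are available. Lean on these libraries where they do the work, as an engineer would, in place of code of your own. Each camera call takes 0.05 s, during which the arm holds its last target. There are 200 camera calls.

## Working session

There is one attempt and no reset: what is moved stays moved. The work goes in short steps, Python scripts to look and compute and a tool call to move; the robot and the scene stay as the last step left them, time stands still between calls to the robot, and variables do not carry over. Pictures are saved under pics/ and viewed, at most 11 in all, crops included, and the job is handed in when it is done.

Besides the shell and the picture viewer there is one more tool, called after ">>>" by a JSON object that holds its "fn" and its "kwargs", one argument or row to a line. play_rows: Moves the arm, as the interface text tells. Its arguments: {"type":"object","properties":{"translation":{"type":"array","items":{"type":"array","items":{"type":"number","minimum":-1,"maximum":1}}},"twist":{"type":"array","items":{"type":"array","items":{"type":"number","minimum":-1,"maximum":1}}},"gripper":{"type":"array","items":{"type":"number"}}},"required":["translation","twist","gripper"]}

```bash
ls; mkdir -p pics
python3 - <<'E'
from bench import robot
import cv2,numpy as np
for c in ("side","top"):
    im=robot.snapshot(c); cv2.imwrite(f"pics/{c}0.png",cv2.cvtColor(im,cv2.COLOR_RGB2BGR))
    m=robot.camera_model(c); R=cv2.Rodrigues(np.array(m["rvec"],float))[0]; print(c,-R.T@np.array(m["tvec"]),R[2],m["camera_matrix"][0][0],m['k1'])
    for n in ["large_board_mid","large_board","medium_board_mid","small_board_mid","rack","sizing_frame","dial_grip","machine","apple_a","tape_roll","marker"]:
        for f in (robot.spot_point,):
            print(c,n,[(np.round(d["centre"],3).tolist(),round(d["score"],2)) for d in f(n,c)])
o=robot.get_obs();print(o)
E
```

```text
pics
side [-0.23438399 -0.91779822  1.25569814] [ 0.46070223  0.55364157 -0.69371065] 457.0462834610065 -0.12840502997786457
side large_board_mid [([0.481, -0.182, 0.106], 0.64), ([0.679, 0.203, 0.002], 0.32)]
side large_board [([0.539, -0.194, 0.024], 0.59)]
side medium_board_mid [([0.604, -0.204, 0.094], 0.76)]
side small_board_mid [([0.552, -0.198, 0.087], 0.74)]
side rack [([0.597, -0.202, 0.001], 0.63)]
side sizing_frame []
side dial_grip [([0.524, 0.334, 0.106], 0.58)]
side machine [([0.547, 0.223, 0.001], 0.91)]
side apple_a [([0.339, -0.421, -0.003], 0.88), ([0.379, -0.022, -0.002], 0.7), ([0.677, 0.204, 0.002], 0.59), ([0.604, -0.204, 0.096], 0.2)]
side tape_roll [([0.434, -0.168, 0.001], 0.6), ([0.589, 0.154, 0.057], 0.23)]
side marker []
top [ 0.26544649 -0.01042325  1.49537538] [ 0.16757036 -0.00338744 -0.9858543 ] 458.0207056730916 0.008276764586268456
top large_board_mid [([0.478, -0.18, 0.102], 0.78)]
top large_board [([0.538, -0.192, 0.019], 0.72), ([0.342, -0.426, -0.0], 0.46)]
top medium_board_mid [([0.609, -0.203, 0.092], 0.66)]
top small_board_mid [([0.552, -0.195
[... 500 characters left out ...]
, 'joint_positions': array([ 1.08688302e+00,  8.71976299e-02,  1.37067346e+00,  3.89281858e-07,
        1.68356391e+00, -1.03129376e-01]), 'qvel': array([ 7.76039734e-04, -8.77178821e-05, -1.61130793e-03, -5.01703695e-04,
        1.05927120e-03,  7.05698170e-04]), 'joint_torque': array([ 1.22313424e-03, -3.40047169e+01, -3.02602386e+01,  7.19551533e-02,
        2.35726079e-02,  2.41248131e-05]), 'tool_pos': array([0.20443056, 0.51060675, 0.40472066]), 'ee_rot': array([3.14143579e+00, 1.58455175e-05, 2.76080876e+00]), 'wrist_force': array([ 0.00120452, -1.06239905,  0.60149823]), 'wrist_torque': array([-0.07445194,  0.05407302,  0.01074229]), 'finger_force': 0.0, 'width': 0.09426229476790955}
```

View pics/side0.png

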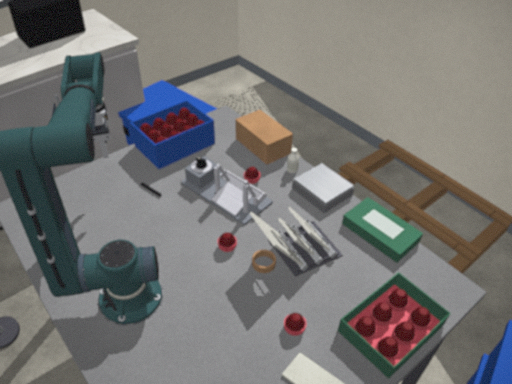

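View pics/top0.png

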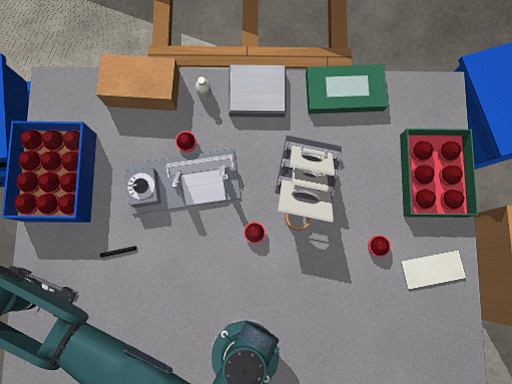

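Top view: the large board is the front one (about (306,195)), in the slot nearest the robot. The tape roll is just below it at (298,222). The machine's frame is at (203,183), the dial at (140,186). I'll zoom in for the yaw measurements.

```bash
python3 - <<'E'
import cv2,numpy as np
im=cv2.imread("pics/top0.png")
a=cv2.resize(im[150:225,265:345],None,fx=5,fy=5,interpolation=cv2.INTER_CUBIC)
b=cv2.resize(im[145:220,120:245],None,fx=5,fy=5,interpolation=cv2.INTER_CUBIC)[:, :]
h=np.zeros((750,625,3),np.uint8); h[:375,:400]=a; h[375:,:]=b
cv2.imwrite("pics/crop1.png",cv2.resize(h,(500,600)))
E
cat > h.py <<'E'
import numpy as np,cv2
from scipy.spatial.transform import Rotation as Ro
def cam(m): return np.array(m["camera_matrix"],float),float(m["k1"]),Ro.from_rotvec(np.ravel(m["rvec"])).as_matrix(),np.ravel(m["tvec"])
def ray(m,uv):
    K,k1,R,t=cam(m); p=np.linalg.solve(K,[uv[0],uv[1],1.])[:2]; q=p.copy()
    for _ in range(20): q=p/(1+k1*(q@q))
    return -R.T@t, R.T@np.array([q[0],q[1],1.])
def onz(m,uv,z):
    c,d=ray(m,uv); return c+d*(z-c[2])/d[2]
def proj(m,P):
    K,k1,R,t=cam(m); c=R@np.asarray(P,float)+t; s=c[:2]/c[2]; s=s*(1+k1*(s@s)); return (K@[s[0],s[1],1])[:2]
def toolR(ax,lean):  # tool: y = board x, z = -board z; board yaw ax, lean to -x
    B=Ro.from_euler('ZY',[ax,-lean]).as_matrix()  # board axes
    return np.column_stack([-B[:,1]*-1*-1*-1 if 0 else np.cross(B[:,0],-B[:,2]),B[:,0],-B[:,2]]),B
def delta(o,p,R):
    R0=Ro.from_euler('xyz',o['ee_rot']).as_matrix()
    dR=Ro.from_matrix(R0.T@R).as_rotvec()
    return R0.T@(p-o['tool_pos'])/0.04, dR/0.1
E
python3 - <<'E'
from h import *
from bench import robot
m=robot.camera_model("top"); 
for yaw in (-.16,):
    R,B=toolR(yaw,np.radians(35)); print(np.round(R,3))
E
```

```text
[[ 0.159  0.809  0.566]
 [ 0.987 -0.131 -0.091]
 [-0.     0.574 -0.819]]
```

View pics/crop1.png

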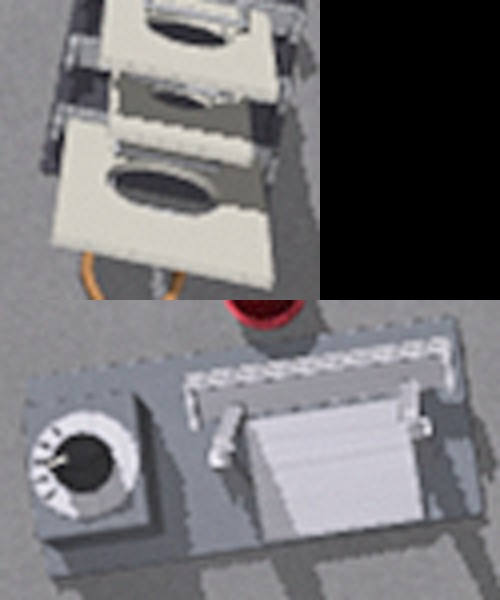

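The crop shows the large board's top edge running from px (278,211) to (333,222.5). The machine's far plate edge runs from (126,164) to (234,149.5). The dial's pointer points left (+y).

Run:
```python
from h import *
from bench import robot
m=robot.camera_model("top")
def c(u,v,oy): return ((120 if oy else 265)+u/4, (145+(v-300)/4) if oy else 150+v/4)
a,b=[onz(m,c(*p,0),.196) for p in ((52,245),(272,290))]
d=b-a; print("edge",a,b,np.linalg.norm(d),"yaw",np.arctan2(d[0],-d[1]))
a,b=[onz(m,c(*p,0),.160) for p in ((102,65),(275,97))]
d=b-a; print("med edge",a,b,np.linalg.norm(d),"yaw",np.arctan2(d[0],-d[1]))
for p,q in (((25,375),(455,318)),((55,577),(485,515))):
    a,b=[onz(m,c(*x,1),.012) for x in (p,q)]
    d=b-a; print("plate",a,b,np.linalg.norm(d),"yaw",np.arctan2(d[0],-d[1]))
o=robot.get_obs()
yaw=-.17
R,B=toolR(yaw,np.radians(35))
mid=np.array([.479,-.181,.104]); top=mid+.105*B[:,2]; print("top",top)
g=top-.02*B[:,2]
for back in (.10,0): 
    p=g-(.18+back)*R[:,2]; print(p, delta(o,p,R))
# reach direct approach: world delta
print(Ro.from_matrix(R).as_euler('xyz'))
```

```text
edge [ 0.42870348 -0.08980066  0.196     ] [ 0.39838389 -0.24643366  0.196     ] 0.15954050158298377 yaw -0.19120618658822278
med edge [ 0.56897129 -0.12906104  0.16      ] [ 0.5462026  -0.25782677  0.16      ] 0.13076324486794016 yaw -0.17501358186174168
plate [0.60411743 0.40197916 0.012     ] [0.65740662 0.04701072 0.012     ] 0.35894614631547156 yaw 0.14901094780463037
plate [0.43632752 0.36801572 0.012     ] [0.49157548 0.01943671 0.012     ] 0.3529301178608711 yaw 0.15718730654155272
top [ 0.41964264 -0.1708109   0.19001096]
[ 0.27266251 -0.14558076  0.4029905 ] (array([ -7.68039261, -14.59572829,   0.0410862 ]), array([-5.12464529, -4.14617309, 13.14683473]))
[ 0.32919333 -0.15528466  0.32107529] (array([ -9.08256413, -14.29603104,   2.08903556]), array([-5.12464529, -4.14617309, 13.14683473]))
[2.53072742 0.         1.40079633]
```

```bash
cat >> h.py <<'E'
def plan(o,wps,p0=None,R0=None):
    """wps: (p,R,n). prints rows in calls of <=8 (tool units), rounded, error fed forward"""
    from scipy.spatial.transform import Slerp
    p=np.array(o['tool_pos'] if p0 is None else p0); R=Ro.from_euler('xyz',o['ee_rot']) if R0 is None else Ro.from_matrix(R0)
    for P,T,n in wps:
        Rs=Slerp([0,1],Ro.concatenate([R,Ro.from_matrix(T)])); ps=p.copy(); tr=[];tw=[]
        for k in range(1,n+1):
            f=k/n; w=np.round((R.inv()*Rs(f)).as_rotvec()/.1,2); t=np.round(R.inv().apply(ps+(P-ps)*f-p)/.04,2)
            p=p+R.apply(t*.04); R=R*Ro.from_rotvec(w*.1)
            tr.append(t.tolist()); tw.append(w.tolist())
        print("T",tr); print("W",tw)
    return p,R.as_matrix()
E
python3 - <<'E'
from h import *
from bench import robot
o=robot.get_obs()
R,B=toolR(-.175,np.radians(35)); g=np.array([.4165,-.168,.190])-.02*B[:,2]
p=g-.28*R[:,2]
R0=Ro.from_euler('xyz',o['ee_rot']); 
from scipy.spatial.transform import Slerp
Rm=Slerp([0,1],Ro.concatenate([R0,Ro.from_matrix(R)]))(.5).as_matrix()
plan(o,[(np.array([.34,.18,.43]),Rm,10),(p,R,8)])
print(p)
E
```

```text
T [[-0.62, -0.64, -0.06], [-0.67, -0.6, -0.07], [-0.7, -0.55, -0.07], [-0.74, -0.5, -0.06], [-0.77, -0.45, -0.06], [-0.8, -0.4, -0.06], [-0.83, -0.34, -0.04], [-0.85, -0.28, -0.04], [-0.86, -0.23, -0.03], [-0.88, -0.17, -0.02]]
W [[-0.26, -0.21, 0.66], [-0.25, -0.21, 0.66], [-0.26, -0.2, 0.66], [-0.25, -0.21, 0.66], [-0.26, -0.21, 0.66], [-0.26, -0.21, 0.66], [-0.25, -0.21, 0.66], [-0.26, -0.2, 0.66], [-0.25, -0.21, 0.66], [-0.26, -0.21, 0.66]]
T [[-0.76, -0.7, -0.04], [-0.81, -0.63, -0.05], [-0.87, -0.57, -0.04], [-0.91, -0.48, -0.04], [-0.95, -0.41, -0.02], [-0.98, -0.34, -0.02], [-1.0, -0.24, 0.01], [-1.02, -0.17, 0.02]]
W [[-0.32, -0.26, 0.82], [-0.32, -0.26, 0.83], [-0.32, -0.26, 0.82], [-0.32, -0.26, 0.83], [-0.32, -0.26, 0.82], [-0.32, -0.26, 0.83], [-0.32, -0.26, 0.82], [-0.32, -0.26, 0.82]]
[ 0.26964786 -0.14203528  0.40297953]
```

>>> {"fn": "play_rows", "kwargs": {
  "translation": [
    [-0.62,-0.64,-0.06],
    [-0.67,-0.6,-0.07],
    [-0.7,-0.55,-0.07],
    [-0.74,-0.5,-0.06],
    [-0.77,-0.45,-0.06],
    [-0.8,-0.4,-0.06],
    [-0.83,-0.34,-0.04],
    [-0.85,-0.28,-0.04]
  ],
  "twist": [
    [-0.26,-0.21,0.66],
    [-0.25,-0.21,0.66],
    [-0.26,-0.2,0.66],
    [-0.25,-0.21,0.66],
    [-0.26,-0.21,0.66],
    [-0.26,-0.21,0.66],
    [-0.25,-0.21,0.66],
    [-0.26,-0.2,0.66]
  ],
  "gripper": [1,1,1,1,1,1,1,1]
}}

```text
time: 2.0
tool_pos: [0.3131, 0.2447, 0.4251]
ee_rot: [2.9, 0.105, 2.215]
wrist_force: [0.1, 0.9, -0.1]
width: 0.094
finger_force: 0.0
```

>>> {"fn": "play_rows", "kwargs": {
  "translation": [
    [-0.86,-0.23,-0.03],
    [-0.88,-0.17,-0.02],
    [-0.76,-0.7,-0.04],
    [-0.81,-0.63,-0.05],
    [-0.87,-0.57,-0.04],
    [-0.91,-0.48,-0.04],
    [-0.95,-0.41,-0.02],
    [-0.98,-0.34,-0.02]
  ],
  "twist": [
    [-0.25,-0.21,0.66],
    [-0.26,-0.21,0.66],
    [-0.32,-0.26,0.82],
    [-0.32,-0.26,0.83],
    [-0.32,-0.26,0.82],
    [-0.32,-0.26,0.83],
    [-0.32,-0.26,0.82],
    [-0.32,-0.26,0.83]
  ],
  "gripper": [1,1,1,1,1,1,1,1]
}}

```text
time: 2.8
tool_pos: [0.2859, -0.0625, 0.4101]
ee_rot: [2.595, 0.047, 1.56]
wrist_force: [1.1, 1.0, 0.3]
width: 0.0942
finger_force: 0.0
```

>>> {"fn": "play_rows", "kwargs": {
  "translation": [
    [-1,-0.24,0.01],
    [-1,-0.17,0.02],
    [0,0,0],
    [0,0,0]
  ],
  "twist": [
    [-0.32,-0.26,0.82],
    [-0.32,-0.26,0.82],
    [0,0,0],
    [0,0,0]
  ],
  "gripper": [1,1,1,1]
}}

```text
time: 3.2
tool_pos: [0.269, -0.1422, 0.4028]
ee_rot: [2.531, -0.0, 1.392]
wrist_force: [0.3, 0.5, 0.7]
width: 0.0938
finger_force: 0.0
```

Run:
```python
from h import *
from bench import robot
o=robot.get_obs(); print(o['time'],o['tool_pos'],o['ee_rot'],o['joint_positions'])
im=robot.snapshot("wrist"); cv2.imwrite("pics/w1.png",cv2.cvtColor(im,cv2.COLOR_RGB2BGR))
m=robot.camera_model("wrist"); K,k1,R,t=cam(m); print(-R.T@t,R[2])
for n in ("large_board_mid","large_board"): print(n,[(np.round(d["centre"],4).tolist(),round(d["score"],2)) for d in robot.spot_point(n,"wrist")])
```

```text
3.2 [ 0.26896969 -0.14218071  0.40281827] [ 2.53132554e+00 -4.79701233e-04  1.39187468e+00] [-0.86100241 -0.71070403  2.01590534  0.37917399  1.3552061  -0.67205071]
[ 0.29557915 -0.05918783  0.38757376] [ 0.49095585 -0.37936578 -0.78424739]
large_board_mid []
large_board []
```

View pics/w1.png

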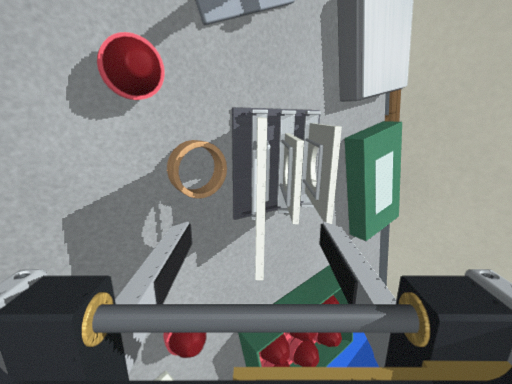

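The wrist picture shows the large board nearly edge-on. Its top edge runs from (261,112) to (260,279), and it lies between the fingers (tips at about u=190 and u=322).

Run:
```python
from h import *
from bench import robot
im=cv2.imread("pics/w1.png").astype(float).mean(2); o=robot.get_obs(); m=robot.camera_model("wrist")
for v in (110,112,114,118,130,200,260,274,277,279,281): print(v,im[v,248:276].astype(int).tolist())
for z in (.185,.19,.195,.2):
    a=onz(m,(261,113),z);b=onz(m,(260.5,279),z);d=b-a
    print(z,a,b,(a+b)/2,np.linalg.norm(d),np.arctan2(d[0],-d[1]))
```

```text
110 [101, 97, 100, 101, 142, 214, 208, 209, 207, 212, 211, 212, 214, 216, 217, 218, 219, 220, 225, 211, 115, 102, 101, 100, 98, 101, 101, 100]
112 [88, 71, 76, 99, 138, 194, 188, 180, 179, 182, 183, 188, 182, 184, 189, 188, 190, 192, 200, 193, 108, 100, 101, 102, 102, 99, 101, 100]
114 [67, 66, 63, 66, 69, 79, 74, 82, 123, 163, 171, 169, 168, 170, 174, 176, 182, 196, 188, 145, 102, 99, 99, 101, 102, 100, 101, 102]
118 [67, 71, 66, 74, 124, 177, 176, 173, 165, 175, 227, 226, 228, 226, 226, 225, 226, 227, 211, 114, 67, 66, 70, 64, 69, 72, 67, 66]
130 [70, 67, 64, 77, 122, 173, 173, 171, 168, 192, 238, 240, 238, 238, 238, 235, 224, 228, 225, 118, 99, 104, 100, 106, 104, 94, 72, 65]
200 [70, 66, 65, 84, 135, 169, 201, 211, 209, 235, 236, 237, 236, 235, 235, 235, 229, 177, 154, 147, 108, 72, 69, 67, 71, 69, 68, 64]
260 [168, 169, 173, 176, 172, 169, 169, 198, 235, 234, 233, 233, 233, 233, 233, 226, 177, 174, 167, 166, 168, 171, 171, 172, 169, 173, 167, 161]
274 [168, 168, 172, 171, 171, 172, 176, 206, 233, 234, 232, 232, 232, 233, 230, 214, 174, 169, 167, 172, 171, 174, 175, 173, 172, 172
[... 384 characters left out ...]
7, 169, 171, 171, 169, 168, 170, 171, 168, 168, 173, 173, 173]
0.185 [ 0.4421916  -0.08332765  0.185     ] [ 0.41356179 -0.25363633  0.185     ] [ 0.42787669 -0.16848199  0.185     ] 0.17269832784730013 -0.16654822383918072
0.19 [ 0.43858241 -0.08270044  0.19      ] [ 0.41065864 -0.24880912  0.19      ] [ 0.42462052 -0.16575478  0.19      ] 0.16843939865889207 -0.16654822383918078
0.195 [ 0.43497322 -0.08207323  0.195     ] [ 0.40775549 -0.24398191  0.195     ] [ 0.42136435 -0.16302757  0.195     ] 0.164180469470484 -0.1665482238391805
0.2 [ 0.43136403 -0.08144602  0.2       ] [ 0.40485234 -0.2391547   0.2       ] [ 0.41810819 -0.16030036  0.2       ] 0.15992154028207595 -0.16654822383918091
```

Run:
```python
from h import *
from bench import robot
o=robot.get_obs()
R,B=toolR(-.175,np.radians(35)); g=np.array([.421,-.1655,.194])-.022*B[:,2]
plan(o,[(g-.24*R[:,2],R,2),(g-.18*R[:,2],R,3)]); print(g-.18*R[:,2])
```

```text
T [[0.01, 0.07, 0.52], [0.01, 0.06, 0.51]]
W [[0.0, -0.01, 0.02], [0.0, -0.01, 0.02]]
T [[0.0, 0.0, 0.5], [0.0, 0.0, 0.5], [0.0, 0.0, 0.5]]
W [[0.0, -0.0, 0.0], [0.0, -0.0, 0.0], [0.0, -0.0, 0.0]]
[ 0.33175908 -0.14972144  0.32342602]
```

>>> {"fn": "play_rows", "kwargs": {
  "translation": [
    [0.01,0.07,0.52],
    [0.01,0.06,0.51],
    [0,0,0.5],
    [0,0,0.5],
    [0,0,0.5],
    [0,0,0],
    [0,0,0]
  ],
  "twist": [
    [0,-0.01,0.02],
    [0,-0.01,0.02],
    [0,0,0],
    [0,0,0],
    [0,0,0],
    [0,0,0],
    [0,0,0]
  ],
  "gripper": [1,1,1,1,1,1,0]
}}

```text
time: 4.05
tool_pos: [0.3318, -0.1497, 0.3233]
ee_rot: [2.531, -0.001, 1.397]
wrist_force: [0.0, 0.8, -0.1]
width: 0.0893
finger_force: 0.0
```

>>> {"fn": "play_rows", "kwargs": {
  "translation": [
    [0,0,0],
    [0,0,0],
    [0,0,0],
    [0,0,0],
    [0,0,0],
    [0,0,0]
  ],
  "twist": [
    [0,0,0],
    [0,0,0],
    [0,0,0],
    [0,0,0],
    [0,0,0],
    [0,0,0]
  ],
  "gripper": [-0.4,-1,-1,-1,-1,-1]
}}

```text
time: 4.65
tool_pos: [0.331, -0.1515, 0.3231]
ee_rot: [2.53, -0.0, 1.391]
wrist_force: [-0.6, -0.8, 0.4]
width: 0.0414
finger_force: 0.0
```

>>> {"fn": "play_rows", "kwargs": {
  "translation": [
    [0,0,0],
    [0,0,0],
    [0,0,0],
    [0,0,0],
    [0,0,0],
    [0,0,0],
    [0,0,0]
  ],
  "twist": [
    [0,0,0],
    [0,0,0],
    [0,0,0],
    [0,0,0],
    [0,0,0],
    [0,0,0],
    [0,0,0]
  ],
  "gripper": [-1,-1,-1,-1,-1,-1,-1]
}}

```text
time: 5.35
tool_pos: [0.3311, -0.1514, 0.323]
ee_rot: [2.531, -0.001, 1.392]
wrist_force: [-1.2, 0.2, -0.2]
width: 0.008
finger_force: 30.0
```

Run:
```python
from h import *
from bench import robot
o=robot.get_obs(); print(o['time'],o['tool_pos'],o['ee_rot'],o['width'],o['finger_force'],o['wrist_force'],o['wrist_torque'],o['joint_positions'])
robot.snapshot("top");robot.snapshot("side")
for c in("top","side"):
  for n in ("large_board_mid","large_board","sizing_frame","machine","dial_grip"): print(n,[(np.round(d["centre"],4).tolist(),round(d["score"],2)) for d in robot.spot_point(n,c)])
R,B=toolR(-.175,np.radians(35)); z=R[:,2]
# lift 140mm along board z; then check the plan
p1=o['tool_pos']-.14*z
plan(o,[(p1,R,6)]); print(p1)
```

```text
5.35 [ 0.3310895  -0.15136827  0.32298502] [ 2.53094612e+00 -5.26387750e-04  1.39181651e+00] 0.007992459662628933 29.990968108177185 [-1.16129747  0.23502403 -0.23580052] [ 0.05244398  0.50582335 -0.04866776] [-0.70856705 -0.52803984  2.08423581  0.33753192  1.06715385 -0.61471725]
large_board_mid [([0.4797, -0.1819, 0.1052], 0.61), ([0.5533, -0.193, 0.0815], 0.56)]
large_board [([0.5361, -0.1918, 0.0194], 0.62)]
sizing_frame [([0.5889, 0.1508, 0.0567], 0.57)]
machine [([0.5484, 0.22, -0.0009], 0.93)]
dial_grip [([0.5196, 0.3345, 0.105], 0.63)]
large_board_mid []
large_board [([0.537, -0.1909, 0.0233], 0.92)]
sizing_frame [([0.5892, 0.1531, 0.0523], 0.86)]
machine [([0.5457, 0.2247, 0.0042], 0.85)]
dial_grip []
T [[-0.0, -0.0, -0.58], [-0.0, -0.0, -0.59], [-0.0, -0.0, -0.58], [-0.0, -0.0, -0.58], [-0.0, -0.0, -0.59], [-0.0, -0.0, -0.58]]
W [[-0.0, 0.0, -0.01], [-0.0, 0.01, -0.0], [-0.0, -0.0, -0.01], [-0.0, 0.0, -0.0], [-0.0, 0.01, -0.01], [-0.0, -0.0, -0.01]]
[ 0.25201527 -0.13738726  0.43766631]
```

>>> {"fn": "play_rows", "kwargs": {
  "translation": [
    [0,0,-0.25],
    [0,0,-0.5],
    [0,0,-0.5],
    [0,0,-0.5],
    [0,0,-0.25],
    [0,0,0]
  ],
  "twist": [
    [0,0,0],
    [0,0,0],
    [0,0,0],
    [0,0,0],
    [0,0,0],
    [0,0,0]
  ],
  "gripper": [-1,-1,-1,-1,-1,-1]
}}

```text
time: 6.55
tool_pos: [0.2855, -0.1433, 0.3901]
ee_rot: [2.528, 0.002, 1.391]
wrist_force: [1.0, 0.1, -2.3]
width: 0.0081
finger_force: 30.0
```

Run:
```python
from h import *
from bench import robot
o=robot.get_obs(); print(o['time'],o['tool_pos'],o['ee_rot'],o['width'],o['finger_force'],o['wrist_force'],o['wrist_torque'],o['joint_positions'])
R=Ro.from_euler('xyz',o['ee_rot']).as_matrix()
plan(o,[(o['tool_pos']+[0.0,0,.13],R,5)])
# machine fit
src=np.array([[0,0],[.030,-.075],[-.010,.115]])
dst=np.array([[.547,.2222],[.5885,.1523],[.521,.3338]])
A,_=cv2.estimateAffinePartial2D((src*1000).astype(np.float32),(dst*1000).astype(np.float32)); print(A, np.arctan2(A[1,0],A[0,0]))
```

```text
6.55 [ 0.28549267 -0.14327077  0.39005485] [2.52832945e+00 1.51111805e-03 1.39092352e+00] 0.00807923592920866 29.994038343429565 [ 0.96665743  0.14756361 -2.27579776] [0.09811578 0.60950341 0.01592613] [-0.809183   -0.67224581  2.02463667  0.35926906  1.28934264 -0.64160273]
T [[-0.0, 0.37, -0.53], [-0.0, 0.38, -0.53], [-0.0, 0.37, -0.53], [-0.0, 0.38, -0.54], [-0.0, 0.37, -0.53]]
W [[0.0, 0.0, 0.0], [-0.0, 0.0, 0.0], [-0.0, 0.0, 0.0], [-0.0, 0.0, 0.0], [-0.0, 0.0, 0.0]]
[[ 9.86385675e-01 -1.46907053e-01  5.47549523e+02]
 [ 1.46907053e-01  9.86385675e-01  2.21968807e+02]] 0.1478479251274052
```

>>> {"fn": "play_rows", "kwargs": {
  "translation": [
    [0,0.37,-0.53],
    [0,0.38,-0.53],
    [0,0.37,-0.53],
    [0,0.38,-0.54],
    [0,0.37,-0.53],
    [0,0,0]
  ],
  "twist": [
    [0,0,0],
    [0,0,0],
    [0,0,0],
    [0,0,0],
    [0,0,0],
    [0,0,0]
  ],
  "gripper": [-1,-1,-1,-1,-1,-1]
}}

```text
time: 7.15
tool_pos: [0.2865, -0.1434, 0.5215]
ee_rot: [2.526, 0.002, 1.392]
wrist_force: [1.0, 0.1, -1.2]
width: 0.008
finger_force: 30.0
```

```bash
cat > st.py <<'E'
import numpy as np
# frame pose (board home): yaw, origin
YAW=.148; F=np.array([.5885,.1523,.055])
E
python3 - <<'E'
from h import *; from st import *
from bench import robot
o=robot.get_obs(); print(o['time'],o['tool_pos'],o['ee_rot'],o['width'],o['wrist_force'],o['wrist_torque'],o['joint_positions'])
R=Ro.from_euler('xyz',o['ee_rot']).as_matrix()
im=robot.snapshot("wrist"); cv2.imwrite("pics/w2.png",cv2.cvtColor(im,cv2.COLOR_RGB2BGR))
# side view estimates of board
robot.snapshot("top");robot.snapshot("side")
g=o['tool_pos']+.18*R[:,2]; est=g+.022*-R[:,2]
print("expected bottom",g+.188*R[:,2],"mid",g+.083*R[:,2])
for c in("top","side"):
  for n in ("large_board_mid","large_board"): print(n,[(np.round(d["centre"],4).tolist(),round(d["score"],2)) for d in robot.spot_point(n,c)])
E
```

```text
7.15 [ 0.28652939 -0.14342273  0.52148375] [2.52594400e+00 2.25843281e-03 1.39213011e+00] 0.008018658537318233 [ 0.99083355  0.10267739 -1.16455235] [ 0.03971742  0.57375088 -0.01615544] [-0.80718688 -0.62468206  1.74226121  0.3455616   1.50727749 -0.559366  ]
expected bottom [ 0.49554155 -0.18185812  0.22104967] mid [ 0.43590493 -0.1708915   0.30677135]
large_board_mid [([0.434, -0.1756, 0.2992], 0.82)]
large_board [([0.4915, -0.1861, 0.2155], 0.7), ([0.4302, -0.1672, 0.0019], 0.38)]
large_board_mid [([0.4332, -0.1751, 0.2974], 0.92)]
large_board [([0.4919, -0.1816, 0.2194], 0.76)]
```

View pics/w2.png

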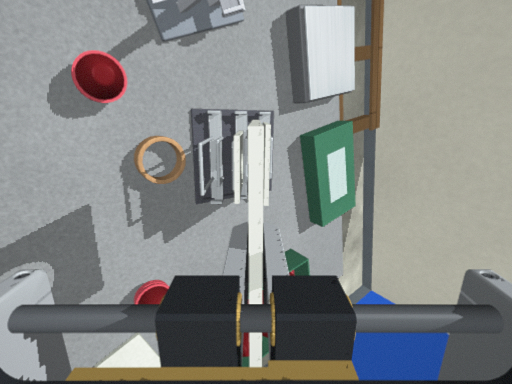

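The board is held and clear of the rack. Its top edge runs from v≈122 down to about v≈367, at u≈257, between the finger blocks. I'll measure how it sits in the hand from the two corners.

```bash
python3 - <<'E'
from h import *
from bench import robot
im=cv2.imread("pics/w2.png").astype(float).mean(2).astype(int)
print("col255",[(v,im[v,251:262].min()) for v in range(114,130)])
print(im[116:130,246:272])
print("lower",[(v,im[v,248:266].tolist()) for v in range(332,384,6)])
o=robot.get_obs(); m=robot.camera_model("wrist"); R=Ro.from_euler('xyz',o['ee_rot']).as_matrix()
def T(x,y,z): return proj(m,o['tool_pos']+R@np.array([x,y,z]))
for h in (.010,.016,.022,.028):
    print(h,[(xc,np.round(T(xc+.08,-.004,.18-h),1).tolist(),np.round(T(xc+.08,.004,.18-h),1).tolist(),np.round(T(xc-.08,0,.18-h),1).tolist()) for xc in(-.005,0,.005)])
E
python3 -c "
import cv2;im=cv2.imread('pics/w2.png');cv2.imwrite('pics/w2c.png',cv2.resize(im[100:384,200:310],None,fx=2.1,fy=2.1,interpolation=cv2.INTER_CUBIC))"
```

```text
col255 [(114, np.int64(61)), (115, np.int64(61)), (116, np.int64(61)), (117, np.int64(62)), (118, np.int64(63)), (119, np.int64(71)), (120, np.int64(96)), (121, np.int64(141)), (122, np.int64(167)), (123, np.int64(162)), (124, np.int64(181)), (125, np.int64(169)), (126, np.int64(218)), (127, np.int64(232)), (128, np.int64(231)), (129, np.int64(214))]
[[180 120  71  66  68  68  66  66  65  65  61  64  82 121 143 147 165 169
  173 176 186 191 190 179 127  96]
 [183 121  68  64  61  63  64  62  67  64  68  66  87 137 165 167 168 177
  189 192 189 194 191 182 126  94]
 [184 122  72  61  63  64  66  65  64  63  63  63  89 142 167 170 174 190
  194 190 191 186 182 181 127  99]
 [181 123  69  61  62  71  86 105 103 103 103 101 114 144 172 178 190 190
  193 190 190 191 192 182 130  96]
 [181 127  69  62  65  96 155 187 190 188 190 186 184 181 190 190 192 190
  190 193 189 191 194 184 126  98]
 [174 132  76  67  84 141 190 195 194 189 189 191 193 190 189 193 189 184
  193 192 188 192 193 178 114  97]
 [182 138 100  93 118 167 192 192 191 190 192 190 186 181 190 190 176 161
  185 191 193 193 1
[... 1637 characters left out ...]
]
0.01 [(-0.005, [247.0, 132.0], [261.6, 132.0], [254.6, 359.0]), (0, [246.9, 122.6], [261.6, 122.6], [254.6, 353.6]), (0.005, [246.9, 113.0], [261.7, 113.0], [254.6, 348.0])]
0.016 [(-0.005, [246.7, 132.8], [261.8, 132.8], [254.6, 366.6]), (0, [246.6, 123.0], [261.9, 123.0], [254.6, 361.0]), (0.005, [246.5, 113.1], [262.0, 113.0], [254.6, 355.4])]
0.022 [(-0.005, [246.4, 133.7], [262.1, 133.7], [254.6, 374.7]), (0, [246.3, 123.5], [262.2, 123.5], [254.6, 369.0]), (0.005, [246.1, 113.1], [262.3, 113.1], [254.5, 363.2])]
0.028 [(-0.005, [246.0, 134.6], [262.4, 134.6], [254.5, 383.3]), (0, [245.9, 124.0], [262.5, 124.0], [254.5, 377.5]), (0.005, [245.7, 113.1], [262.6, 113.1], [254.5, 371.5])]
```

View pics/w2c.png

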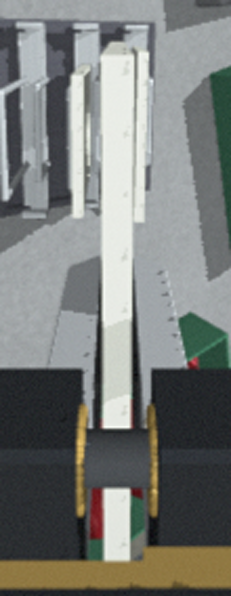

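The board's edge spans u 247.5–263.5, with its corner at v≈125.5. That puts the grasp about 22 mm below the top edge and centred to about 1 mm. Next is the transit to hover over the frame.

```bash
cat >> st.py <<'E'
def tcp(x,z,lean=25.,y=0.,off=(-.001,0,.368)):
    from h import toolR
    _,Bf=toolR(YAW,np.radians(25)); R,_=toolR(YAW,np.radians(lean))
    return F+Bf@np.array([x,y,z])-R@np.array(off), R
E
python3 - <<'E'
from h import *; from st import *
from bench import robot
o=robot.get_obs(); p,R=tcp(.005,.17); print(p)
R0=Ro.from_euler('xyz',o['ee_rot']).as_matrix()
plan(o,[(o['tool_pos']+[.03,.03,.02],R0,1),(p,R,8)])
E
```

```text
[0.36795151 0.12042945 0.54470668]
T [[0.87, 0.78, -0.06]]
W [[-0.0, 0.0, 0.0]]
T [[0.75, 0.04, -0.0], [0.74, 0.06, 0.01], [0.75, 0.09, 0.02], [0.74, 0.12, 0.04], [0.73, 0.14, 0.05], [0.73, 0.18, 0.06], [0.72, 0.19, 0.07], [0.71, 0.23, 0.08]]
W [[0.21, 0.2, -0.36], [0.22, 0.2, -0.35], [0.21, 0.21, -0.36], [0.21, 0.2, -0.35], [0.22, 0.2, -0.36], [0.21, 0.2, -0.36], [0.21, 0.2, -0.35], [0.22, 0.2, -0.36]]
```

>>> {"fn": "play_rows", "kwargs": {
  "translation": [
    [0.87,0.78,-0.06],
    [0.75,0.04,0],
    [0.74,0.06,0.01],
    [0.75,0.09,0.02],
    [0.74,0.12,0.04],
    [0.73,0.14,0.05],
    [0.73,0.18,0.06],
    [0.72,0.19,0.07]
  ],
  "twist": [
    [0,0,0],
    [0.21,0.2,-0.36],
    [0.22,0.2,-0.35],
    [0.21,0.21,-0.36],
    [0.21,0.2,-0.35],
    [0.22,0.2,-0.36],
    [0.21,0.2,-0.36],
    [0.21,0.2,-0.35]
  ],
  "gripper": [-1,-1,-1,-1,-1,-1,-1,-1]
}}

```text
time: 8.3
tool_pos: [0.3611, 0.093, 0.5444]
ee_rot: [2.683, 0.005, 1.68]
wrist_force: [0.3, -0.6, -1.4]
width: 0.0075
finger_force: 30.0
```

>>> {"fn": "play_rows", "kwargs": {
  "translation": [
    [0.71,0.23,0.08],
    [0,0,0],
    [0,0,0]
  ],
  "twist": [
    [0.22,0.2,-0.36],
    [0,0,0],
    [0,0,0]
  ],
  "gripper": [-1,-1,-1]
}}

```text
time: 8.6
tool_pos: [0.3679, 0.1212, 0.5453]
ee_rot: [2.705, 0.003, 1.72]
wrist_force: [0.0, 0.2, -2.2]
width: 0.0079
finger_force: 30.0
```

Run:
```python
from h import *; from st import *
from bench import robot
o=robot.get_obs(); print(o['time'],o['tool_pos'],o['ee_rot'],o['width'],o['wrist_force'],o['joint_positions'])
R=Ro.from_euler('xyz',o['ee_rot']).as_matrix()
print("exp bottom",o['tool_pos']+R@[-.001,0,.368],"mid",o['tool_pos']+R@[-.001,0,.263])
for c in("top","side","wrist"):
  im=robot.snapshot(c)
  cv2.imwrite(f"pics/{c}3.png",cv2.cvtColor(im,cv2.COLOR_RGB2BGR))
  for n in ("large_board_mid","large_board","sizing_frame","machine","dial_grip"): print(c,n,[(np.round(d["centre"],4).tolist(),round(d["score"],2)) for d in robot.spot_point(n,c)][:2])
```

```text
8.6 [0.36789185 0.12122761 0.54528805] [2.70543967 0.0032422  1.72029177] 0.007867571921673932 [ 0.03663292  0.23373022 -2.17609479] [ 0.17750203 -0.40429545  1.5444372  -0.01476826  1.56552126  0.02409507]
exp bottom [0.52193157 0.14232404 0.21174389] mid [0.47802252 0.13602254 0.30691367]
top large_board_mid [([0.477, 0.1347, 0.3027], 0.96), ([0.6076, -0.2032, 0.0921], 0.6)]
top large_board [([0.6799, 0.2027, 0.0002], 0.56)]
top sizing_frame [([0.5884, 0.1511, 0.0564], 0.55)]
top machine [([0.5462, 0.2197, -0.0013], 0.85)]
top dial_grip [([0.518, 0.3339, 0.1032], 0.59), ([0.3426, -0.4267, 0.0011], 0.49)]
side large_board_mid [([0.4794, 0.1334, 0.308], 0.62), ([0.546, 0.2254, 0.0034], 0.33)]
side large_board [([0.5213, 0.1391, 0.2143], 0.78), ([0.3399, -0.4214, -0.0029], 0.66)]
side sizing_frame [([0.5887, 0.1555, 0.0528], 0.84), ([0.6792, 0.2024, 0.0022], 0.48)]
side machine [([0.5436, 0.2232, 0.0004], 0.64)]
side dial_grip [([0.5248, 0.3347, 0.1058], 0.7)]
wrist large_board_mid []
wrist large_board [([0.5477, 0.219, -0.0041], 0.49)]
wrist sizing_frame [([0.5931, 0.1518, 0.0535], 0.61)]
wrist machine []
wrist dial_grip []
```

View pics/wrist3.png

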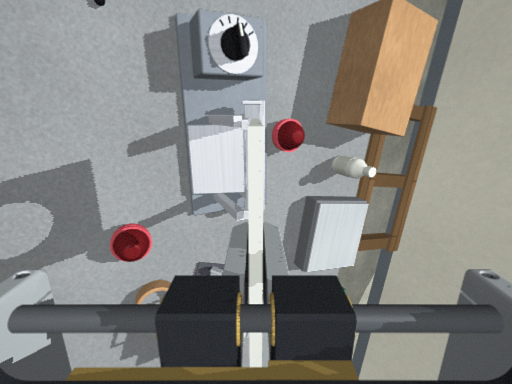

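The wrist view shows the board over the frame, with the frame's cheek at (253,105) and the dial at (235,44). The readings agree to a few mm, so I'll descend.

Run:
```python
from h import *; from st import *
from bench import robot
o=robot.get_obs()
p,R=tcp(.0055,.10);p2,R=tcp(.0055,.025)
plan(o,[(p,R,3),(p2,R,4)])
```

```text
T [[-0.0, -0.0, 0.6], [-0.0, -0.0, 0.59], [-0.01, -0.0, 0.6]]
W [[0.01, 0.01, 0.0], [0.0, 0.01, 0.01], [0.01, 0.01, 0.0]]
T [[0.0, -0.0, 0.47], [0.0, -0.0, 0.47], [0.0, -0.0, 0.46], [0.0, -0.0, 0.47]]
W [[-0.0, -0.0, 0.0], [-0.0, -0.0, 0.0], [-0.0, -0.0, 0.0], [-0.0, -0.0, 0.0]]
```

>>> {"fn": "play_rows", "kwargs": {
  "translation": [
    [0,0,0.6],
    [0,0,0.59],
    [-0.01,0,0.6],
    [0,0,0.47],
    [0,0,0.47],
    [0,0,0.46],
    [0,0,0.47],
    [0,0,0]
  ],
  "twist": [
    [0.01,0.01,0],
    [0,0.01,0.01],
    [0.01,0.01,0],
    [0,0,0],
    [0,0,0],
    [0,0,0],
    [0,0,0],
    [0,0,0]
  ],
  "gripper": [-1,-1,-1,-1,-1,-1,-1,-1]
}}

```text
time: 10.3
tool_pos: [0.4291, 0.1294, 0.4101]
ee_rot: [2.713, 0.0, 1.719]
wrist_force: [-0.4, -0.6, -3.0]
width: 0.0079
finger_force: 30.0
```

Run:
```python
from h import *; from st import *
from bench import robot
o=robot.get_obs(); print(o['time'],o['tool_pos'],o['ee_rot'],o['width'],o['wrist_force'],o['wrist_torque'],o['joint_positions'])
R=Ro.from_euler('xyz',o['ee_rot']).as_matrix(); _,Bf=toolR(YAW,np.radians(25))
b=o['tool_pos']+R@[-.001,0,.368]; print("exp bottom",b,"in frame",Bf.T@(b-F))
for c in("top","side"):
  im=robot.snapshot(c)
  for n in ("large_board_mid","large_board","sizing_frame"): print(c,n,[(np.round(d["centre"],4).tolist(),round(d["score"],2),np.round(Bf.T@(np.array(d["centre"])-F),4).tolist()) for d in robot.spot_point(n,c)][:1])
  if c=="side": cv2.imwrite("pics/s4.png",cv2.resize(cv2.cvtColor(im,cv2.COLOR_RGB2BGR)[140:240,170:290],None,fx=5,fy=5,interpolation=cv2.INTER_CUBIC))
```

```text
10.3 [0.42909903 0.12938674 0.41011649] [2.71256631e+00 1.19821960e-05 1.71910387e+00] 0.007858484583603827 [-0.40424639 -0.60750633 -3.00943572] [-0.12779585  0.45382637  0.01593134] [ 0.16919768 -0.28636755  1.7280069  -0.0091065   1.2710214   0.02168165]
exp bottom [0.58064964 0.15101394 0.0754679 ] in frame [ 0.00144117 -0.00011439  0.0219118 ]
top large_board_mid [([0.5365, 0.1415, 0.1679], 0.69, [-0.0003, -0.003, 0.1247])]
top large_board [([0.58, 0.1492, 0.0739], 0.64, [-0.0, -0.0018, 0.0209])]
top sizing_frame [([0.587, 0.1468, 0.052], 0.61, [-0.0033, -0.0052, -0.0017])]
side large_board_mid [([0.541, 0.1429, 0.1749], 0.62, [0.0068, -0.0023, 0.1291])]
side large_board [([0.5859, 0.1507, 0.0805], 0.97, [0.0082, -0.0012, 0.0243])]
side sizing_frame [([0.5896, 0.1536, 0.0522], 0.89, [-0.0, 0.0011, -0.0031])]
```

View pics/s4.png

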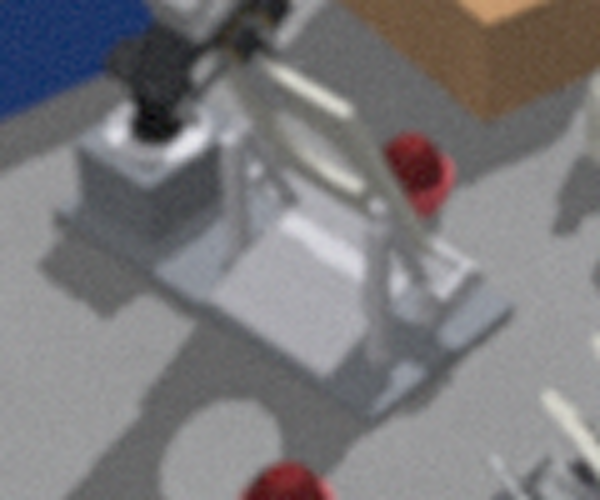

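The side crop shows the board inside the frame, in front of both rails (at about (230,200) and (375,270)), with its lower edge going behind the lip. I'll nudge it 3 mm forward and lower it slowly.

Run:
```python
from h import *; from st import *
from bench import robot
o=robot.get_obs()
p,R=tcp(.0045,.018);p2,R=tcp(.0045,.006)
plan(o,[(p,R,2),(p2,R,4)])
```

```text
T [[0.0, -0.02, 0.1], [0.0, -0.02, 0.1]]
W [[0.01, -0.0, 0.0], [0.01, -0.0, 0.0]]
T [[0.0, 0.0, 0.08], [0.0, 0.0, 0.07], [0.0, 0.0, 0.08], [0.0, 0.0, 0.07]]
W [[-0.0, -0.0, 0.0], [-0.0, -0.0, 0.0], [-0.0, -0.0, 0.0], [-0.0, -0.0, 0.0]]
```

>>> {"fn": "play_rows", "kwargs": {
  "translation": [
    [0,-0.02,0.1],
    [0,-0.02,0.1],
    [0,0,0.08],
    [0,0,0.07],
    [0,0,0.08],
    [0,0,0.07],
    [0,0,0]
  ],
  "twist": [
    [0.01,0,0],
    [0.01,0,0],
    [0,0,0],
    [0,0,0],
    [0,0,0],
    [0,0,0],
    [0,0,0]
  ],
  "gripper": [-1,-1,-1,-1,-1,-1,-1]
}}

```text
time: 11.4
tool_pos: [0.436, 0.1304, 0.3941]
ee_rot: [2.709, -0.0, 1.719]
wrist_force: [0.1, -0.0, -1.9]
width: 0.008
finger_force: 30.0
```

```bash
cat > chk.py <<'E'
from h import *; from st import *
from bench import robot
o=robot.get_obs(); print(o['time'],o['tool_pos'],o['ee_rot'],o['width'],o['wrist_force'],o['wrist_torque'])
R=Ro.from_euler('xyz',o['ee_rot']).as_matrix(); _,Bf=toolR(YAW,np.radians(25))
b=o['tool_pos']+R@[-.001,0,.368]; print("bottom in frame",Bf.T@(b-F),"force in frame",Bf.T@o['wrist_force'])
E
python3 chk.py
```

```text
11.4 [0.43602759 0.13042832 0.39412535] [ 2.70866832e+00 -1.63377343e-04  1.71910907e+00] 0.007956669889535176 [ 0.05775024 -0.01685218 -1.90774225] [-0.15300449  0.46168912  0.0157509 ]
bottom in frame [ 2.46733257e-03 -4.60943074e-05  4.45003905e-03] force in frame [-0.7567316  -0.02518381 -1.75209094]
```

>>> {"fn": "play_rows", "kwargs": {
  "translation": [
    [0,0,0.04],
    [0,0,0.04],
    [0,0,0.04],
    [0,0,0]
  ],
  "twist": [
    [0,0,0],
    [0,0,0],
    [0,0,0],
    [0,0,0]
  ],
  "gripper": [-1,-1,-1,-1]
}}

```text
time: 11.8
tool_pos: [0.438, 0.1307, 0.3901]
ee_rot: [2.708, -0.0, 1.719]
wrist_force: [0.8, 0.1, -1.9]
width: 0.0076
finger_force: 30.0
```

```bash
python3 chk.py
```

```text
11.8 [0.43796042 0.13071031 0.39014474] [ 2.70800273e+00 -1.73398610e-04  1.71907038e+00] 0.007612614437153277 [ 0.84957881  0.09280383 -1.88731495] [-0.14770393  0.39741986  0.00797563]
bottom in frame [ 2.80022224e-03 -5.47824363e-05  1.61410876e-05] force in frame [-0.0236486  -0.03348984 -2.07139412]
```

>>> {"fn": "play_rows", "kwargs": {
  "translation": [
    [0,0,0.04],
    [0,0,0.04],
    [0,0,0]
  ],
  "twist": [
    [0,0,0],
    [0,0,0],
    [0,0,0]
  ],
  "gripper": [-1,-1,-1]
}}

```text
time: 12.1
tool_pos: [0.4389, 0.1306, 0.3898]
ee_rot: [2.706, 0.001, 1.719]
wrist_force: [-6.3, -3.1, 6.5]
width: 0.0078
finger_force: 30.0
```

>>> {"fn": "play_rows", "kwargs": {
  "translation": [
    [0,0,0.04],
    [0,0,0]
  ],
  "twist": [
    [0,0,0],
    [0,0,0]
  ],
  "gripper": [-1,-1]
}}

```text
time: 12.3
tool_pos: [0.4394, 0.1304, 0.3897]
ee_rot: [2.705, 0.002, 1.719]
wrist_force: [-10.3, -4.9, 11.7]
width: 0.0081
finger_force: 30.0
```

Contact with the ledge. I'll ease off the load and slide the board back against the rails.

>>> {"fn": "play_rows", "kwargs": {
  "translation": [
    [0,0,-0.06],
    [0,-0.04,0],
    [0,-0.04,0],
    [0,0,0]
  ],
  "twist": [
    [0,0,0],
    [0,0,0],
    [0,0,0],
    [0,0,0]
  ],
  "gripper": [-1,-1,-1,-1]
}}

```text
time: 12.7
tool_pos: [0.4366, 0.1305, 0.3886]
ee_rot: [2.702, -0.0, 1.719]
wrist_force: [0.0, -2.4, 5.5]
width: 0.0079
finger_force: 30.0
```

```bash
python3 chk.py
```

```text
12.7 [0.43656828 0.13046365 0.38861269] [ 2.70207601e+00 -3.53544290e-04  1.71872946e+00] 0.007930669186999324 [ 0.00581846 -2.36386231  5.53885772] [ 0.09598413 -0.42273396 -0.14199935]
bottom in frame [ 3.05255138e-03 -8.64744586e-05 -7.74619041e-04] force in frame [ 2.0301211  -2.3388785   5.16479229]
```

>>> {"fn": "play_rows", "kwargs": {
  "translation": [
    [0,0,-0.04],
    [0,-0.05,0],
    [0,0,0]
  ],
  "twist": [
    [0,0,0],
    [0,0,0],
    [0,0,0]
  ],
  "gripper": [-1,-1,-1]
}}

```text
time: 13.0
tool_pos: [0.4344, 0.1303, 0.3877]
ee_rot: [2.703, 0.0, 1.72]
wrist_force: [5.7, 0.6, 0.6]
width: 0.0079
finger_force: 30.0
```

```bash
python3 chk.py
```

```text
13.0 [0.43437128 0.13028088 0.38770962] [2.70341856e+00 1.08503837e-04 1.72004695e+00] 0.007891914253856578 [5.67423414 0.59879198 0.64212369] [-0.02075166 -1.10576517  0.27799556]
bottom in frame [ 0.00018432  0.00010857 -0.00066471] force in frame [ 5.43778193 -0.24447826 -1.82717426]
```

On the rails now, with 5 N back-contact. I'll lower it that last millimetre to load the ledge, then open gently.

>>> {"fn": "play_rows", "kwargs": {
  "translation": [
    [0,0.02,0.04],
    [0,0,0.02],
    [0,0,0]
  ],
  "twist": [
    [0,0,0],
    [0,0,0],
    [0,0,0]
  ],
  "gripper": [-1,-1,-1]
}}

```text
time: 13.3
tool_pos: [0.4352, 0.1302, 0.3878]
ee_rot: [2.705, 0.001, 1.72]
wrist_force: [-4.5, -2.7, 9.1]
width: 0.0079
finger_force: 30.0
```

```bash
python3 chk.py
```

```text
13.3 [0.43521959 0.13024005 0.38783217] [2.70506639e+00 6.50822415e-04 1.71969078e+00] 0.007904056754291091 [-4.51929073 -2.73234084  9.09567018] [-0.12217528  0.20202396  0.30101457]
bottom in frame [ 0.00038481 -0.0002939  -0.00090569] force in frame [-0.57225801 -2.0360549  10.30280992]
```

>>> {"fn": "play_rows", "kwargs": {
  "translation": [
    [0,0,-0.02],
    [0,0,0],
    [0,0,0],
    [0,0,0],
    [0,0,0],
    [0,0,0]
  ],
  "twist": [
    [0,0,0],
    [0,0,0],
    [0,0,0],
    [0,0,0],
    [0,0,0],
    [0,0,0]
  ],
  "gripper": [-0.9,-0.7,-0.4,-0.2,-0.2,-0.2]
}}

```text
time: 13.9
tool_pos: [0.4349, 0.1303, 0.3859]
ee_rot: [2.709, -0.0, 1.719]
wrist_force: [0.1, 0.4, -0.8]
width: 0.0375
finger_force: 0.0
```

>>> {"fn": "play_rows", "kwargs": {
  "translation": [
    [0,0,-0.2],
    [0,0,-0.4],
    [0,0,-0.6],
    [0,0,-0.7],
    [0,0,-0.7],
    [0,0,0]
  ],
  "twist": [
    [0,0,0],
    [0,0,0],
    [0,0,0],
    [0,0,0],
    [0,0,0],
    [0,0,0]
  ],
  "gripper": [-0.2,-0.2,-0.2,0,0.2,0.2]
}}

```text
time: 14.5
tool_pos: [0.3908, 0.1237, 0.4862]
ee_rot: [2.697, -0.001, 1.719]
wrist_force: [0.3, 0.0, 0.2]
width: 0.0556
finger_force: 0.0
```

```bash
cat >> st.py <<'E'
D=np.array([.5213,.3340,.104])
E
python3 chk.py
python3 - <<'E'
from h import *; from st import *
from bench import robot
_,Bf=toolR(YAW,np.radians(25)); o=robot.get_obs()
for c in("top","side"):
  im=robot.snapshot(c)
  for n in ("large_board_mid","large_board","dial_grip"): print(c,n,[(np.round(d["centre"],4).tolist(),round(d["score"],2),np.round(Bf.T@(np.array(d["centre"])-F),4).tolist()) for d in robot.spot_point(n,c)][:1])
# move above dial: tool down, tool y across the bar; look pose first
R0=Ro.from_euler('xyz',o['ee_rot']).as_matrix()
Rd=Ro.from_euler('xyz',[np.pi,0,1.72]).as_matrix()
p1=o['tool_pos']+[0,.03,.03]
plan(o,[(np.array([.44,.26,.42]),Rd,6)]); print(Rd)
E
```

```text
14.5 [0.39082021 0.12373899 0.4861733 ] [ 2.69711136e+00 -5.35122603e-04  1.71931755e+00] 0.05563947370296901 [0.32699276 0.02549588 0.20857546] [-0.13377933  0.21997524 -0.0088196 ]
bottom in frame [0.00420348 0.0001614  0.10719703] force in frame [ 0.38467149 -0.02300129  0.05076229]
top large_board_mid [([0.5426, 0.1388, 0.1465], 0.8, [-0.0043, -0.0066, 0.103])]
top large_board [([0.5863, 0.1511, 0.0522], 0.81, [-0.0033, -0.0009, -0.0015])]
top dial_grip [([0.5168, 0.3328, 0.1048], 0.64, [-0.0191, 0.1891, 0.0639])]
side large_board_mid [([0.5478, 0.1458, 0.1477], 0.97, [0.0018, -0.0004, 0.1014])]
side large_board [([0.5876, 0.1509, 0.0544], 0.91, [-0.0012, -0.0013, -0.0001])]
side dial_grip [([0.5214, 0.3342, 0.1057], 0.62, [-0.0144, 0.1898, 0.0627])]
T [[0.53, 0.14, 0.37], [0.53, 0.17, 0.36], [0.53, 0.19, 0.35], [0.53, 0.22, 0.33], [0.54, 0.24, 0.32], [0.53, 0.27, 0.3]]
W [[0.74, -0.0, -0.0], [0.74, -0.0, -0.0], [0.74, -0.0, -0.0], [0.74, -0.0, -0.0], [0.74, -0.0, -0.01], [0.74, -0.0, 0.0]]
[[-1.48650700e-01  9.88889766e-01  1.21104069e-16]
 [ 9.88889766e-01  1.48650700e-01  1.82044604e-17]
 [ 0.00000000e+00  1.22464680e-16 -1.00000000e+00]]
```

Board is home: the networks put it within about 2 mm of the home pose. Now over to look at the dial.

Run:
```python
from h import *; from st import *
from bench import robot
o=robot.get_obs()
Rd=Ro.from_euler('xyz',[np.pi,0,1.72]).as_matrix()
plan(o,[(np.array([.45,.29,.46]),Rd,7)])
```

```text
T [[0.56, 0.24, 0.18], [0.55, 0.25, 0.17], [0.56, 0.25, 0.16], [0.56, 0.27, 0.14], [0.55, 0.27, 0.12], [0.56, 0.29, 0.1], [0.55, 0.28, 0.09]]
W [[0.62, 0.0, -0.0], [0.61, 0.0, -0.0], [0.62, 0.0, -0.0], [0.61, 0.0, -0.01], [0.62, 0.0, 0.0], [0.62, 0.0, 0.0], [0.61, 0.0, 0.0]]
```

>>> {"fn": "play_rows", "kwargs": {
  "translation": [
    [0.56,0.24,0.18],
    [0.55,0.25,0.17],
    [0.56,0.25,0.16],
    [0.56,0.27,0.14],
    [0.55,0.27,0.12],
    [0.56,0.29,0.1],
    [0.55,0.28,0.09],
    [0,0,0]
  ],
  "twist": [
    [0.62,0,0],
    [0.61,0,0],
    [0.62,0,0],
    [0.61,0,-0.01],
    [0.62,0,0],
    [0.62,0,0],
    [0.61,0,0],
    [0,0,0]
  ],
  "gripper": [0.2,0.2,0.2,0.2,0.2,0.2,0.2,0.2]
}}

```text
time: 15.7
tool_pos: [0.4509, 0.2919, 0.4585]
ee_rot: [-3.139, 0.001, 1.722]
wrist_force: [0.4, -0.8, -0.6]
width: 0.0562
finger_force: 0.0
```

>>> {"fn": "play_rows", "kwargs": {
  "translation": [
    [0,0,0],
    [0,0,0]
  ],
  "twist": [
    [0,0,0],
    [0,0,0]
  ],
  "gripper": [0.2,0.2]
}}

```text
time: 15.9
tool_pos: [0.4494, 0.2891, 0.4618]
ee_rot: [3.138, 0.0, 1.72]
wrist_force: [0.2, -0.4, 0.5]
width: 0.0565
finger_force: 0.0
```

Run:
```python
from h import *; from st import *
from bench import robot
o=robot.get_obs(); print(o['time'],o['tool_pos'],o['ee_rot'],o['joint_positions'])
m=robot.camera_model("wrist"); im=robot.snapshot("wrist"); cv2.imwrite("pics/w5.png",cv2.cvtColor(im,cv2.COLOR_RGB2BGR))
print([(d["centre"],d["score"]) for d in robot.spot_point("dial_grip","wrist")])
# rectify: orthographic map of disc top plane z=.091 : world window +-40mm around D, image right=-y? use right=+x, up=+y
def rect(z,s=9,h=.033):
    n=int(2*h*1000*s); mx=np.zeros((n,n),np.float32);my=mx.copy()
    for i in range(n):
        for j in range(n):
            u=proj(m,[D[0]-h+j/s/1000, D[1]+h-i/s/1000, z]); mx[i,j],my[i,j]=u
    return cv2.remap(im,mx,my,cv2.INTER_CUBIC)
a=rect(.085,6);b=rect(.117,6)
cv2.imwrite("pics/dial.png",cv2.cvtColor(np.hstack([a,b]),cv2.COLOR_RGB2BGR)); print(a.shape)
```

```text
15.9 [0.4493754  0.28913939 0.46181757] [3.13773943e+00 4.39085602e-04 1.71953848e+00] [ 4.66080461e-01  4.71150673e-02  1.30102998e+00 -1.65918758e-03
  1.78992350e+00  3.16973938e-01]
[([0.5169, 0.3309, 0.103], 0.73), ([0.5479, 0.2188, -0.0032], 0.4)]
(396, 396, 3)
```

View pics/dial.png

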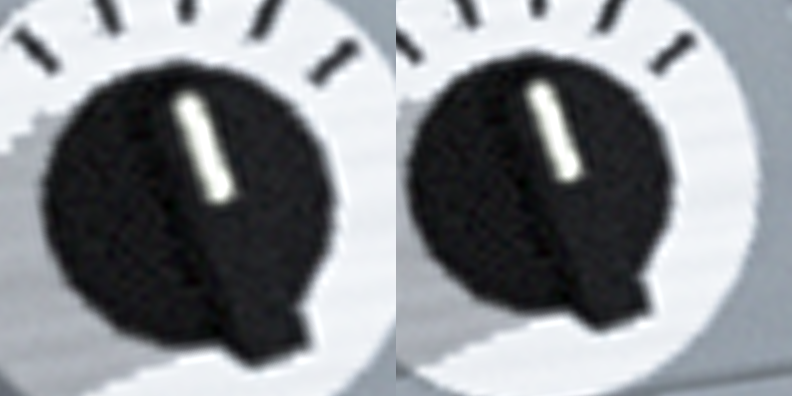

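The rectified dial shows five ticks at about −44, −21, +2, +25 and +48° from "up". The pointer is at −18°, so it starts at the second click. It has to turn 0.8 rad clockwise.

Run:
```python
from h import *; from st import *
from bench import robot
o=robot.get_obs()
R=Ro.from_euler('xyz',[np.pi,0,1.892]).as_matrix()
plan(o,[(np.array([.5195,.333,.34]),R,5),(np.array([.5195,.333,.2945]),R,3)])
```

```text
T [[0.17, 0.38, 0.61], [0.15, 0.38, 0.62], [0.14, 0.39, 0.61], [0.12, 0.4, 0.61], [0.12, 0.39, 0.62]]
W [[0.01, 0.0, -0.35], [0.01, 0.0, -0.34], [0.01, 0.0, -0.35], [0.01, 0.0, -0.34], [0.01, 0.0, -0.35]]
T [[-0.0, 0.0, 0.38], [-0.0, 0.0, 0.38], [-0.0, 0.0, 0.37]]
W [[-0.0, 0.0, 0.0], [-0.0, 0.0, 0.0], [-0.0, 0.0, 0.0]]
```

>>> {"fn": "play_rows", "kwargs": {
  "translation": [
    [0.17,0.38,0.61],
    [0.15,0.38,0.62],
    [0.14,0.39,0.61],
    [0.12,0.4,0.61],
    [0.12,0.39,0.62],
    [0,0,0],
    [0,0,0]
  ],
  "twist": [
    [0.01,0,-0.35],
    [0.01,0,-0.34],
    [0.01,0,-0.35],
    [0.01,0,-0.34],
    [0.01,0,-0.35],
    [0,0,0],
    [0,0,0]
  ],
  "gripper": [0.2,0.2,0.2,0.2,0.2,0.2,0.2]
}}

```text
time: 16.7
tool_pos: [0.5193, 0.3334, 0.3393]
ee_rot: [-3.139, 0.0, 1.892]
wrist_force: [0.6, -0.4, 0.0]
width: 0.0561
finger_force: 0.0
```

Run:
```python
from h import *; from st import *
from bench import robot
o=robot.get_obs(); print(o['time'],o['tool_pos'],o['ee_rot'])
im=robot.snapshot("wrist"); m=robot.camera_model("wrist")
R=Ro.from_euler('xyz',o['ee_rot']).as_matrix()
print([proj(m,[.5195,.333,.117]),proj(m,o['tool_pos']+R@[0,0,.199])])
cv2.imwrite("pics/w6.png",cv2.resize(cv2.cvtColor(im,cv2.COLOR_RGB2BGR)[200:384,130:390],None,fx=3,fy=3,interpolation=cv2.INTER_CUBIC))
```

```text
16.7 [0.51925965 0.33338136 0.33928156] [-3.13898807e+00  4.33934175e-04  1.89190649e+00]
[array([254.93892933, 221.26656013]), array([254.08614131, 233.03762787])]
```

View pics/w6.png

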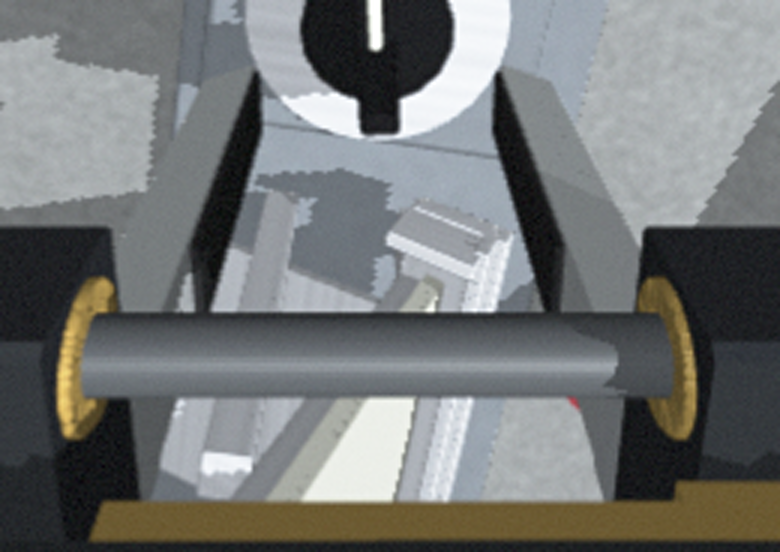

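Run:
```python
from h import *
from bench import robot
o=robot.get_obs(); m=robot.camera_model("wrist"); R=Ro.from_euler('xyz',o['ee_rot']).as_matrix()
c=np.array([.5195,.333,0])
f=lambda p:(proj(m,p)-[130,200])*3
for z in (.085,.091,.117): print(z,"centre",f(c+[0,0,z]),"end",f(c+[0,0,z]-.022*R[:,0]),"disc left/right",f(c+[0,0,z]-.024*R[:,1]),f(c+[0,0,z]+.024*R[:,1]))
```

```text
0.085 centre [374.84115376  24.08317503] end [374.83020033  88.66728216] disc left/right [298.12565684  24.07370829] [451.54169563  24.0970978 ]
0.091 centre [374.83705036  30.77452241] end [374.82594246  96.66506946] disc left/right [296.32550015  30.76590745] [453.33293603  30.78851719]
0.117 centre [374.81678798  63.7996804 ] end [374.80498352 136.00711928] disc left/right [287.43975808  63.79625507] [462.17440926  63.81412476]
```

The wrist crop shows the bar upright midway between the fingers, at crop x≈377, with its end at y≈133. That is as predicted to about 1 mm, so I'll descend and grip.

>>> {"fn": "play_rows", "kwargs": {
  "translation": [
    [0,0.02,0.38],
    [0,0,0.37],
    [0,0,0.37],
    [0,0,0],
    [0,0,0],
    [0,0,0],
    [0,0,0],
    [0,0,0]
  ],
  "twist": [
    [0,0,0],
    [0,0,0],
    [0,0,0],
    [0,0,0],
    [0,0,0],
    [0,0,0],
    [0,0,0],
    [0,0,0]
  ],
  "gripper": [0.2,0.2,0.1,-0.5,-1,-1,-1,-1]
}}

```text
time: 17.55
tool_pos: [0.5202, 0.3343, 0.2949]
ee_rot: [-3.14, -0.0, 1.893]
wrist_force: [-5.9, -1.7, 2.7]
width: 0.0151
finger_force: 3.4
```

>>> {"fn": "play_rows", "kwargs": {
  "translation": [
    [0,0,0],
    [0,0,0],
    [0,0,0],
    [0,0,0]
  ],
  "twist": [
    [0,0,0],
    [0,0,0],
    [0,0,0],
    [0,0,0]
  ],
  "gripper": [-1,-1,-1,-1]
}}

```text
time: 17.95
tool_pos: [0.5194, 0.3341, 0.2949]
ee_rot: [-3.137, 0.0, 1.894]
wrist_force: [-4.8, -1.2, 3.7]
width: 0.012
finger_force: 29.9
```

>>> {"fn": "play_rows", "kwargs": {
  "translation": [
    [0,-0.02,0],
    [0,0,0],
    [0,0,0],
    [0,0,0],
    [0,0,0],
    [0,0,0],
    [0,0,0],
    [0,0,0]
  ],
  "twist": [
    [0,0,0.8],
    [0,0,0.8],
    [0,0,0.8],
    [0,0,0.8],
    [0,0,0.8],
    [0,0,0.8],
    [0,0,0.8],
    [0,0,0.8]
  ],
  "gripper": [-1,-1,-1,-1,-1,-1,-1,-1]
}}

```text
time: 18.75
tool_pos: [0.5195, 0.3339, 0.2949]
ee_rot: [-3.141, 0.001, 1.25]
wrist_force: [-0.8, -1.7, 2.6]
width: 0.0118
finger_force: 29.9
```

>>> {"fn": "play_rows", "kwargs": {
  "translation": [
    [0,0,0],
    [0,0,0],
    [0,0,0],
    [0,0,0]
  ],
  "twist": [
    [0,0,0.8],
    [0,0,0.8],
    [0,0,0],
    [0,0,0]
  ],
  "gripper": [-1,-1,-1,-1]
}}

```text
time: 19.15
tool_pos: [0.5197, 0.3339, 0.2949]
ee_rot: [3.141, 0.0, 1.095]
wrist_force: [-0.6, -1.6, 2.8]
width: 0.0119
finger_force: 29.9
```

Run:
```python
from bench import robot
o=robot.get_obs(); print(o['time'],o['tool_pos'],o['ee_rot'],o['wrist_force'],o['wrist_torque'],o['width'],o['joint_positions'])
```

```text
19.15 [0.51966146 0.3339068  0.29490826] [3.14148923e+00 4.75569912e-04 1.09465691e+00] [-0.56671181 -1.55366765  2.75564418] [-0.32199762  0.27003409  0.0850398 ] 0.011905654174945886 [ 4.79445884e-01  2.80400121e-01  1.36509915e+00 -3.59924949e-04
  1.49642207e+00  9.55612078e-01]
```

>>> {"fn": "play_rows", "kwargs": {
  "translation": [
    [0,0,0],
    [0,0,0],
    [0,0,0],
    [0,0,0],
    [0,0,0],
    [0,0,-0.4],
    [0,0,-0.8],
    [0,0,-0.8]
  ],
  "twist": [
    [0,0,0],
    [0,0,0],
    [0,0,0],
    [0,0,0],
    [0,0,0],
    [0,0,0],
    [0,0,0],
    [0,0,0]
  ],
  "gripper": [-0.7,-0.3,0,0.1,0.1,0.1,0.1,0.1]
}}

```text
time: 19.95
tool_pos: [0.5194, 0.334, 0.374]
ee_rot: [-3.139, 0.003, 1.093]
wrist_force: [-0.2, 0.2, 0.1]
width: 0.0515
finger_force: 0.0
```

Run:
```python
from h import *; from st import *
from bench import robot
o=robot.get_obs(); print(o['time'],o['tool_pos'],o['ee_rot'],o['width'])
R=Ro.from_euler('xyz',[np.pi,0,1.3]).as_matrix()
plan(o,[(np.array([.43,.30,.46]),R,5)])
```

```text
19.95 [0.51938212 0.33397982 0.37400243] [-3.1389175   0.00342291  1.09323149] 0.05148226007087295
T [[-0.36, -0.32, -0.43], [-0.34, -0.33, -0.43], [-0.33, -0.35, -0.43], [-0.32, -0.36, -0.42], [-0.29, -0.38, -0.43]]
W [[-0.01, 0.01, -0.41], [-0.0, 0.0, -0.42], [-0.01, 0.01, -0.41], [-0.0, 0.01, -0.41], [-0.01, 0.0, -0.42]]
```

>>> {"fn": "play_rows", "kwargs": {
  "translation": [
    [-0.36,-0.32,-0.43],
    [-0.34,-0.33,-0.43],
    [-0.33,-0.35,-0.43],
    [-0.32,-0.36,-0.42],
    [-0.29,-0.38,-0.43],
    [0,0,0],
    [0,0,0],
    [0,0,0]
  ],
  "twist": [
    [-0.01,0.01,-0.41],
    [0,0,-0.42],
    [-0.01,0.01,-0.41],
    [0,0.01,-0.41],
    [-0.01,0,-0.42],
    [0,0,0],
    [0,0,0],
    [0,0,0]
  ],
  "gripper": [0.1,0.1,0.1,0.1,0.1,0.1,0.1,0.1]
}}

```text
time: 20.75
tool_pos: [0.4304, 0.3004, 0.4583]
ee_rot: [3.141, -0.0, 1.299]
wrist_force: [-0.4, -0.0, 0.2]
width: 0.0516
finger_force: 0.0
```

Run:
```python
from h import *; from st import *
from bench import robot
D=np.array([.5195,.333,.104])
o=robot.get_obs(); print(o['time'],o['tool_pos'])
m=robot.camera_model("wrist"); im=robot.snapshot("wrist")
def rect(z,s=6,h=.033):
    n=int(2*h*1000*s); mx=np.zeros((n,n),np.float32);my=mx.copy()
    for i in range(n):
        for j in range(n): mx[i,j],my[i,j]=proj(m,[D[0]-h+j/s/1000, D[1]+h-i/s/1000, z])
    return cv2.remap(im,mx,my,cv2.INTER_CUBIC)
a=np.hstack([rect(.079),rect(.117)])
_,Bf=toolR(YAW,np.radians(25))
for c in("top","side"):
  s=robot.snapshot(c)
  for n in ("large_board_mid","large_board","medium_board_mid","small_board_mid"): print(c,n,[(np.round(d["centre"],4).tolist(),round(d["score"],2),np.round(Bf.T@(np.array(d["centre"])-F),4).tolist()) for d in robot.spot_point(n,c)][:1])
  if c=="top": t=cv2.resize(s[140:240,110:350],None,fx=0.8*4,fy=.8*4)[:200*2,:792]
b=np.zeros((600,792,3),np.uint8); b[:a.shape[0]-90]=a[:306]; t=t[:294]; b[306:306+t.shape[0],:t.shape[1]]=t
cv2.imwrite("pics/fin.png",cv2.cvtColor(b,cv2.COLOR_RGB2BGR))
```

```text
20.75 [0.43042938 0.30036398 0.45825346]
top large_board_mid [([0.5448, 0.1421, 0.1428], 0.7, [-0.0034, -0.0036, 0.0985])]
top large_board [([0.5883, 0.1528, 0.0523], 0.55, [-0.0013, 0.0005, -0.0024])]
top medium_board_mid [([0.6085, -0.2025, 0.0954], 0.82, [-0.0124, -0.3539, 0.0504])]
top small_board_mid [([0.5549, -0.1945, 0.0803], 0.96, [-0.0658, -0.3381, 0.0586])]
side large_board_mid []
side large_board [([0.5884, 0.1517, 0.0571], 0.78, [0.0007, -0.0006, 0.002])]
side medium_board_mid [([0.603, -0.2058, 0.0953], 0.6, [-0.0178, -0.3563, 0.0528])]
side small_board_mid [([0.5524, -0.1981, 0.0869], 0.82, [-0.0657, -0.3412, 0.0658])]
```

View pics/fin.png

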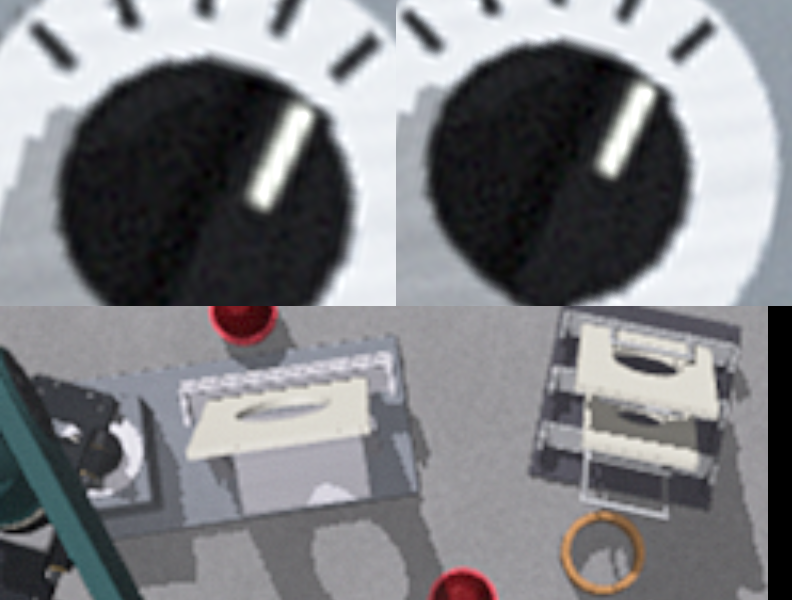

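The pointer is now about 27° right of "up", in line with the fourth tick (tick 4 ≈ 25°). The board stands in the frame between the cheeks, the other two boards are in the rack, and the hand is clear.

```bash
python3 -c "
from bench import robot
print(robot.close_job())"
```

```text
the job is handed in; nothing more can be done
None
```

The largest board stands home in the leaning frame, lowered until it rested on the ledge and leaned on the rails before I released it. The dial is then turned from its second to its fourth click, the other two boards are still in the rack, and the job was handed in at about 21 s.

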